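# Gauge the stand-leg socket of a television

## Task

Pick the depth gauge (the metal rod with a square handle and a round collar) out of the cluttered parts tray, push its thin end into the slanting guide tube of the stand-leg bracket until the collar stops against the tube's mouth, then draw it right out again. Finish still holding the gauge in the gripper, level and steady, with its tip about 6 cm above the middle of the optical reader's round window and touching nothing else. Leave the other things in the tray and on the bench where they are.

Things in the scene. Friction and masses are not known exactly. Their poses are not given: they have to be found in the camera images.
- gauge_grip (a point): Middle of the depth gauge's handle, on its axis. Bare metal, 120 g, 176 mm long; along its own x, towards the tip: square end cap 32 x 32 x 8 mm, square handle 16 x 16 x 80, round collar 32 dia x 8, round shank 12 dia x 80. Starts lying level on cap and collar, axis 16 mm above the tray floor, own z up. At least 25 mm is free each side of the handle: open to about 55 mm there.
- gauge_collar (a point): Point on the gauge's axis in the tip-side face of the collar (the face that stops on the tube), 48 mm from the handle's middle towards the tip. Axes as gauge_grip. The gauge's centre of mass lies 32 mm from here towards the handle.
- gauge_tip (a point): Very end of the gauge's shank, on its axis, 128 mm from the handle's middle. The last 6 mm taper from 12 to 6 mm diameter. Axes as gauge_grip: x points out of the tip.
- guide_tube: Fixed steel tube on the grey bracket: 30 mm outside, bore 18 mm, 87 mm deep, slanting 25 degrees from level. Origin: centre of its open mouth, 90 mm above the bench; z points out of the mouth along the bore (up and roughly away from the robot). Gauge fully in: gauge_collar at this origin. Bracket base 140 x 85 x 10 mm, its middle 50 mm back from the mouth.
- tray: Heavy grey open parts tray, 280 x 250 mm (x, y), 32 mm high, walls and floor 5 mm thick. Origin: centre of its underside, on the bench.
- reader_window (a point): Centre of the round window (42 mm across in a 56 mm black bezel) on the flat top of the optical reader, a fixed white box 110 x 110 mm; the window faces up, 50 mm above the bench.
- heatsink_mid (a point): Loose finned aluminium heat sink in the tray, 45 x 36 x 28 mm; its middle. Leave it.
- transformer_mid (a point): Loose small transformer in the tray, 40 x 34 x 32 mm; its middle. Leave it.
- connector_mid (a point): Loose black connector block in the tray, 44 x 30 x 26 mm; its middle. Leave it.
- standoff_bar_mid (a point): Loose plain square aluminium bar without collar in the tray, 90 x 14 x 14 mm; its middle, x along it. Leave it.
- multimeter_mid (a point): Multimeter lying on the bench, 190 x 90 x 40 mm; its middle. Leave it.
- remote_mid (a point): Remote control on the bench, 160 x 45 x 18 mm; its middle. Leave it.
- screwdriver_grip (a point): Screwdriver lying on the bench, about 200 mm long; middle of its handle. Leave it.

How it is judged:
By the outcome, as a careful person would: the job done as asked, in the order asked, and still so for the second after the job is handed in, while the arm keeps its last pose, push and grip.
It also fails if it takes over 59 s, if anything falls off the work surface, if the arm or the gripper's body presses on something with over 40 N, if the wrist force passes 120 N, or if a joint passes its speed limit or range.

## Robot

A 6-joint arm with a two-finger parallel gripper is mounted at the origin on the work surface. World frame = base frame: x ahead of the robot, y to its left, z up, the work surface at z = 0. Lengths are in m, angles in degrees, forces in N, time in s.
With the tool pointing down it reaches from about 0.275 to 0.75 m from the base axis. Payload 10.2 kg.
Tool frame: the origin (TCP) lies between the finger pads; the fingertips stand 22 mm ahead of it and the grasp point (between the pads) lies 3 mm ahead of it; z points along the fingers, y is the line along which they close (so a half turn about z gives the same grasp; the last joint's range is limited). The gripper opens to 88 mm and grips with 3 to 60 N. Pads are 18 mm wide; open, the fingers measure 123 mm over their backs; the gripper's body (75 mm by 187 mm) begins 45 mm behind the grasp point.
Start: joints at [-78.69, 17.928, 85.812, -0, 76.261, -12.8], TCP at [0.214, -0.479, 0.261] pointing down, gripper open.
Joint ranges: [-168.41, 168.41], [-55.51, 124.54], [10.69, 146.95], [-70.63, 250.63], [1, 178], [-165.06, 165.06]. Speed limits (degrees/s): [136.94, 136.94, 172.46, 180, 180, 180].

## Interface

Orientations are given as [roll, pitch, yaw] about the fixed x, y, z axes, in that order (R = Rz(yaw) Ry(pitch) Rx(roll)).
In Python, from plant import bot, imaging gives the robot as it stands.
- The arm moves only by the shell command python3 -m handwheel 'ROWS' [OPENING] [FORCE]. ROWS is JSON, a list of rows, each a list of 4 numbers: the shift along the tool's x, y, z in mm, then the turn about the tool's z in rad. In form: [[tx, ty, tz, turn], ...]. A call has 1 to 8 rows; each row is the pose to reach, as a shift and turn from the pose commanded when the call began, along the tool's axes at that moment; what a row does not reach only later rows make up. A row lasts 1/8 s, in which the tool goes at most 62.5 mm and 10.7 degrees, less where a joint would pass 70% of its speed; a pose out of reach is approached as far as the arm can. A call with a gripper value outside its range is refused whole. OPENING is the opening, from 0 (shut) to 1 (fully open), set as the call begins (- or left out, the last holds). The fingers move at their own pace and stop on an object; FORCE is the grip in N (left out, the last holds). Time passes only in rows, so rows that repeat a pose let the fingers close. It gives the time, the measured TCP pose, the force, the opening and the grip force at its end, in the units of the state.
- bot.get_state(): the state, without advancing time (a new reading comes with each control period).
- imaging.read_camera(name): name is "scene" or "top"; returns a dict with "color" (420x560x3 uint8, red, green, blue), "depth" (420x560 float32, m along the optical axis (not along the pixel's ray), 0 where there is no reading), "fx", "fy", "cx", "cy" (pixels), "cam_to_world" (4x4, takes a point from camera to world coordinates). Camera axes: x right, y down, z forward; pixel columns grow to the right and rows downward; lengths in m; the calibration is good to about 2 mm. A picture is of the moment at which its call begins.
- bot.sign_off(): hands the job in; it is judged then, once.
Trained networks look in a picture, given as the dict that the camera call returned (one of the last four; its "shot" number tells which), for a name from the list of things; names that differ only in an ending like _2 or _b are one class to them, and where a whole thing is asked for, a point or a joint stands for the part that bears it (a point fixed in the world has none). Each returns a list of dicts, best first, with "confidence" (0 to 1); they miss things now and then, are a little off and sometimes report something else, mostly with a low value. They report only what shows in the picture. A call takes as long as a camera call.
- imaging.masks_of(target, picture): "pixels" (420x560 bool, what is visible of it) and "at" ([column, row] in pixels, amid what is visible of it).
The state is a dict: "t": time; "q": joint angles; "qd": joint speeds; "tau": joint torques, N m; "ee_pos": TCP position; "tcp_rot": TCP orientation; "contact_force": force on the tool from outside, world axes, zero at the start; "wrist_torque": the same for the moment, N m; "finger_gap": opening from 0.0 (shut) to 1.0 (fully open); "gripper_force": force on a finger pad.
Only numpy, scipy, OpenCV 4.12 (cv2) and the standard library are available. Lean on these libraries where they do the work, as an engineer would, in place of code of your own. Each camera call takes 0.05 s, during which the arm holds its last target. There are 200 camera calls.

## Working session

There is one attempt and no reset: what is moved stays moved. The work goes in short steps, Python scripts to look and compute and a shell command to move; the robot and the scene stay as the last step left them, time stands still between calls to the robot, and variables do not carry over. Pictures are saved under pics/ and viewed, at most 10 in all, crops included, and the job is handed in when it is done.

```bash
ls; mkdir -p pics
cat > h.py <<'E'
import numpy as np, cv2
from plant import bot, imaging
def pts(p,m=None):
    d=p["depth"]; v,u=np.nonzero((d>0) if m is None else (m&(d>0)))
    z=d[v,u]; P=np.c_[(u-p["cx"])*z/p["fx"],(v-p["cy"])*z/p["fy"],z,np.ones(len(z))]
    return (P@np.array(p["cam_to_world"]).T)[:,:3]
def save(p,n): cv2.imwrite("pics/"+n,p["color"][:,:,::-1])
E
python3 - <<'E'
from h import *
s=bot.get_state(); print(s)
P={n:imaging.read_camera(n) for n in("scene","top")}
for n,p in P.items():
    save(p,n+"0.png")
    print(n,p["fx"],np.round(p["cam_to_world"],3).tolist())
    for t in["gauge_grip","guide_tube","reader_window","standoff_bar_mid","tray","multimeter_mid","remote_mid","screwdriver_grip"]:
        for r in imaging.masks_of(t,p)[:2]:
            q=pts(p,r["pixels"]); print(t,round(r["confidence"],2),r["at"],r["pixels"].sum(),np.round(np.median(q,0),3) if len(q) else '', np.round(np.percentile(q,[2,98],axis=0),3).tolist() if len(q) else '')
im=np.hstack([cv2.resize(P[n]["color"],(400,300)) for n in P])
E
```

```text
pics
{'t': 0.0, 'q': array([-7.86892257e+01,  1.79604515e+01,  8.58543430e+01,  5.36751198e-04,
        7.62618413e+01, -1.28023606e+01]), 'qd': array([ 0.00060763, -0.00572394,  0.00295541,  0.05159348, -0.05451467,
       -0.03798964]), 'tau': array([ 1.22744827e-04, -4.02211297e+01, -2.52266121e+01,  6.94535393e-02,
        3.53660609e-02, -8.87446345e-05]), 'ee_pos': array([ 0.21440833, -0.47897685,  0.26014987]), 'tcp_rot': array([-1.79925385e+02, -1.74899093e-02,  2.41129957e+01]), 'contact_force': array([0.03887337, 0.03666607, 0.44395088]), 'wrist_torque': array([-0.03425174, -0.00467749, -0.03651632]), 'gripper_force': 0.0, 'finger_gap': 0.9996442687142134}
scene 403.8735945082871 [[0.853, 0.324, -0.409, 0.969], [0.521, -0.518, 0.678, -0.624], [0.008, -0.792, -0.611, 0.641], [0.0, 0.0, 0.0, 1.0]]
gauge_grip 0.62 [310.2, 172.9] 415 [0.537 0.229 0.024] [[0.432, 0.206, 0.004], [0.597, 0.273, 0.037]]
gauge_grip 0.38 [306.5, 202.0] 1 [0.597 0.116 0.019] [[0.597, 0.116, 0.019], [0.597, 0.116, 0.019]]
guide_tube 0.95 [167.7, 260.0] 583 [ 0.489 -0.268  0.08 ] [[0.436, -0.278, 0.051]
[... 1279 characters left out ...]
[[0.371, 0.107, 0.001], [0.649, 0.359, 0.032]]
multimeter_mid 0.83 [450.1, 170.9] 3418 [ 0.675 -0.352  0.039] [[0.592, -0.432, 0.012], [0.761, -0.277, 0.049]]
multimeter_mid 0.59 [223.1, 283.3] 354 [0.424 0.147 0.036] [[0.403, 0.13, 0.004], [0.445, 0.167, 0.04]]
remote_mid 0.68 [268.9, 129.5] 1313 [0.781 0.058 0.017] [[0.748, -0.015, 0.005], [0.816, 0.134, 0.021]]
remote_mid 0.63 [369.4, 140.1] 613 [ 0.745 -0.175  0.021] [[0.732, -0.237, -0.002], [0.764, -0.052, 0.027]]
screwdriver_grip 0.68 [373.1, 140.4] 470 [ 0.746 -0.184  0.022] [[0.733, -0.235, 0.012], [0.763, -0.055, 0.027]]
screwdriver_grip 0.21 [412.0, 259.8] 660 [ 0.474 -0.256  0.08 ] [[0.432, -0.275, 0.039], [0.519, -0.241, 0.101]]
```

View pics/top0.png

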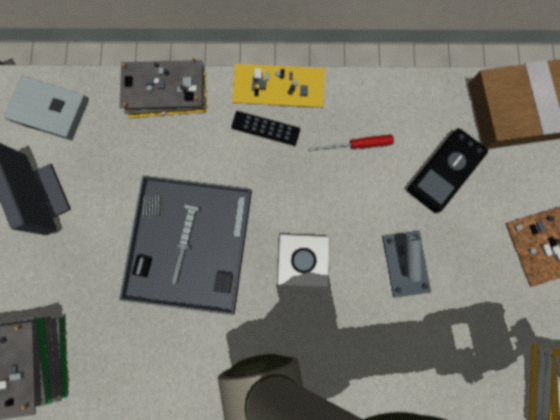

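View pics/scene0.png

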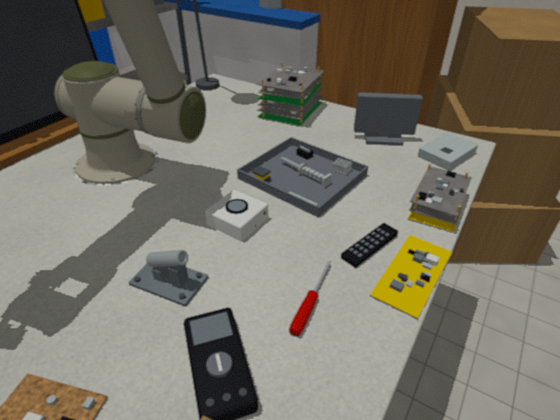

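Top view: the gauge in the tray has its cap at about (191,207) and tip at (176,283), so the tip points toward the robot. The tube is at about (410,257) with the mouth at the upper end. The reader window is at (303,260). Next I fit the details.

Run:
```python
from h import *
from scipy.optimize import least_squares
P={n:imaging.read_camera(n) for n in("scene","top")}
p=P["top"]
m=imaging.masks_of("gauge_grip",p)[0]["pixels"]
for zc in(0.015,0.024):
    q=pts(p,m); q=q[q[:,2]>zc]; c=q[:,:2].mean(0); d=np.linalg.svd(q[:,:2]-c)[2][0]
    if d[0]>0:d=-d
    t=(q[:,:2]-c)@d; w=(q[:,:2]-c)@[-d[1],d[0]]
    print("gauge yaw",np.degrees(np.arctan2(d[1],d[0])),"len",np.ptp(t),"grip from cap",c+d*(t.min()+.048),"from tip",c+d*(t.max()-.128))
t0=t.min()
for a in np.arange(0,.18,.008):
    k=(t-t0>=a)&(t-t0<a+.008)
    if k.any(): print(int(a*1000),k.sum(),np.round(np.ptp(w[k])*1000),np.round(np.median(w[k])*1000,1),np.round(q[k,2].max(),3))
# tube
Q=[]
for n in P:
    r=imaging.masks_of("guide_tube",P[n])[0]; mm=cv2.erode(r["pixels"].astype(np.uint8),np.ones((3,3)))>0
    a=pts(P[n],mm); Q.append(a[a[:,2]>.05]); print(n,len(Q[-1]))
def ax(v): return np.array([np.cos(v)*np.cos(np.radians(25)),np.sin(v)*np.cos(np.radians(25)),np.sin(np.radians(25))])
def f(v,q):
    a=ax(v[1]); o=np.array([.475,v[0],v[2]]); e=q-o; return np.linalg.norm(e-np.outer(e@a,a),axis=1)-.015
for n,q in (("scene",Q[0]),("top",Q[1]),("both",np.vstack(Q))):
    s=least_squares(f,[-.256,0.1,.07],args=(q,),loss="soft_l1",f_scale=.002); v=s.x;a=ax(v[1]);o=np.array([.475,v[0],v[2]])
    tt=(q-o)@a; rr=abs(s.fun)
    print(n,"yaw",np.degrees(v[1]),"rms",np.median(rr),"mouth@z.09",o+a*(.09-o[2])/a[2],"ends",o+a*np.percentile(tt,99.5),o+a*tt.min())
# window
c=p["color"]; r=imaging.masks_of("reader_window",p)[0]["pixels"]; g=cv2.cvtColor(c,cv2.COLOR_RGB2GRAY)
x,y,w_,h_=cv2.boundingRect(r.astype(np.uint8)); print("box",x,y,w_,h_)
rq=pts(p,r); print("top z",np.median(rq[:,2]))
b=np.zeros_like(g); b[y+4:y+h_-4,x+4:x+w_-4]=(g[y+4:y+h_-4,x+4:x+w_-4]<110)*255
n,l,st,ce=cv2.connectedComponentsWithStats(b)
for i in range(1,n):
    if st[i,4]>100:
        T=np.array(p["cam_to_world"]); ray=T[:3,:3]@[(ce[i][0]-p["cx"])/p["fx"],(ce[i][1]-p["cy"])/p["fy"],1]
        print("win",st[i],ce[i],T[:3,3]+ray*(.05-T[2,3])/ray[2])
C=np.hstack([cv2.resize(c[170:320,110:260],(400,400),interpolation=2),cv2.resize(c[215:315,360:460],(400,400),interpolation=2)])
cv2.imwrite("pics/c1.png",C[:,:,::-1])
```

```text
gauge yaw 167.8927752035931 len 0.17273192147642824 grip from cap [0.54537703 0.22946472] from tip [0.54857241 0.22877926]
gauge yaw 168.0866286980078 len 0.1727070458264537 grip from cap [0.54547341 0.23005908] from tip [0.54869543 0.2293793 ]
0 52 30.0 1.0 0.041
8 29 20.0 -0.8 0.037
16 27 15.0 -0.2 0.033
24 26 15.0 -0.8 0.031
32 29 15.0 0.5 0.033
40 24 15.0 0.3 0.031
48 28 16.0 -0.0 0.032
56 25 17.0 -0.9 0.031
64 29 16.0 -0.3 0.031
72 25 16.0 -0.4 0.032
80 28 15.0 0.1 0.031
88 45 25.0 2.1 0.039
96 10 8.0 -0.7 0.031
104 13 7.0 -1.8 0.028
112 15 9.0 -0.3 0.03
120 11 8.0 -0.7 0.029
128 13 6.0 0.3 0.03
136 10 7.0 -0.3 0.028
144 11 7.0 0.4 0.029
152 12 8.0 0.8 0.029
160 12 9.0 -0.0 0.03
168 5 4.0 0.7 0.028
scene 474
top 512
scene yaw 7.2711754915888855 rms 0.0008313748662491828 mouth@z.09 [ 0.51981945 -0.2539862   0.09      ] ends [ 0.52064545 -0.25388081  0.09038829] [ 0.44272342 -0.26382301  0.05375808]
top yaw 8.51699876753576 rms 0.0009995988090895263 mouth@z.09 [ 0.51880496 -0.25307956  0.09      ] ends [ 0.51774314 -0.25323857  0.08949934] [ 0.43847497 -0.26510932  0.05212381]
both yaw 7.699960172854956 rms 0.0009000271519327679 mouth@z.09 [ 0.51908104 -0.2536224   0.09      ] ends [ 0.51986453 -0.25351647  0.09036867] [ 0.43840774 -0.2645298   0.05203914]
box 277 234 53 54
top z 0.04590683124860184
win [285 248  41  36 608] [305.54769737 269.83552632] [ 0.45262144 -0.03261241  0.05      ]
```

View pics/c1.png

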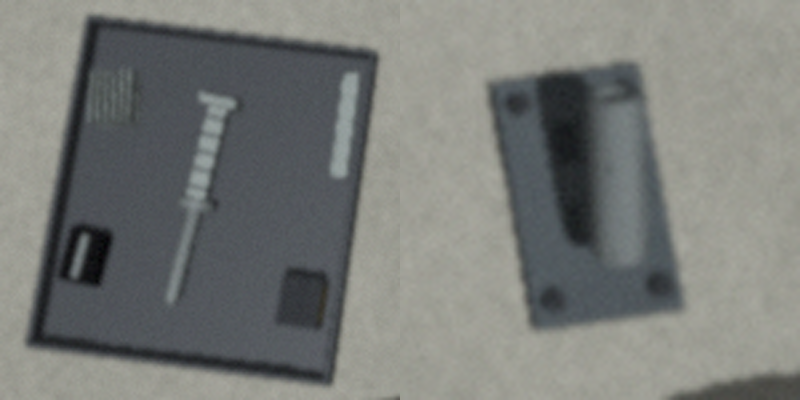

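```bash
python3 -m handwheel '[[607,-500,60,0.63],[607,-500,60,0.63],[607,-500,60,0.63],[607,-500,60,0.63],[607,-500,60,0.63],[607,-500,60,0.63],[607,-500,60,0.63],[607,-500,60,0.63]]' 0.65 20
```

```text
t: 2.2
ee_pos: [0.4339, -0.0373, 0.2234]
tcp_rot: [180.0, -0.1, -12.0]
contact_force: [-0.1, -1.0, -0.8]
finger_gap: 0.653
gripper_force: 0.0
```

```bash
python3 -m handwheel '[[73,-284,100,0],[73,-284,100,0],[73,-284,100,0],[73,-284,100,0],[73,-284,100,0],[73,-284,100,0],[73,-284,100,0],[73,-284,100,0]]'
cat >> h.py <<'E'
def look(names=("top","scene")):
    return {n:imaging.read_camera(n) for n in names}
E
python3 - <<'E'
from h import *
P=look()
a=np.vstack([cv2.resize(P["scene"]["color"][110:230,220:390],(800,565),interpolation=2)])
cv2.imwrite("pics/c2.png",a[:,:,::-1])
E
```

```text
t: 3.2
ee_pos: [0.5637, 0.2223, 0.1242]
tcp_rot: [-180.0, -0.1, -12.1]
contact_force: [-0.9, 0.1, 0.4]
finger_gap: 0.649
gripper_force: 0.0
```

View pics/c2.png

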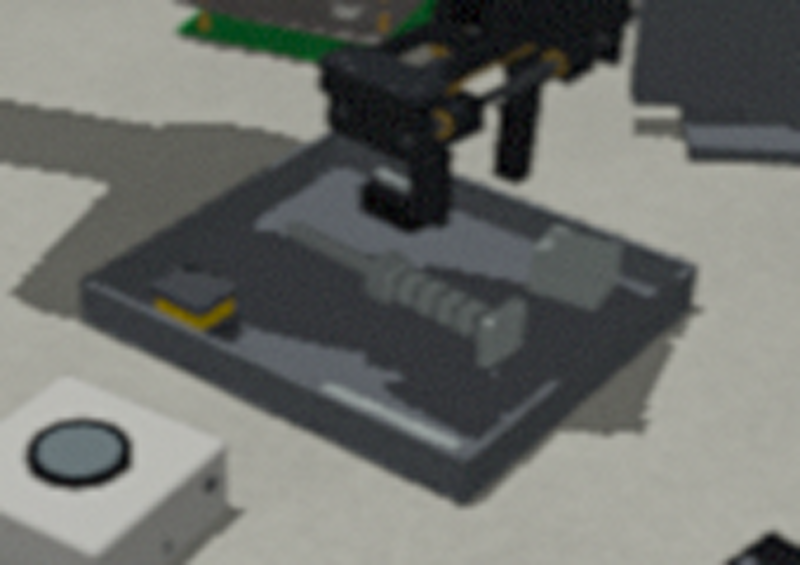

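The gauge lies clear below the fingers, with its cap at crop pixel (505,335) and tip at (290,230). The heat sink is well to the side. Descending.

```bash
python3 -m handwheel '[[0,-3,50,0],[0,-3,80,0],[0,-3,94,0],[0,-3,94,0],[0,-3,94,0],[0,-3,94,0]]' 0.65; python3 -m handwheel '[[0,0,0,0],[0,0,0,0],[0,0,0,0],[0,0,0,0],[0,0,0,0],[0,0,0,0]]' 0 4
```

```text
t: 4.05
ee_pos: [0.5646, 0.2264, 0.0302]
tcp_rot: [-180.0, -0.1, -12.0]
contact_force: [0.1, -0.2, -0.2]
finger_gap: 0.653
gripper_force: 0.0
t: 4.8
ee_pos: [0.5642, 0.2263, 0.0293]
tcp_rot: [-180.0, -0.0, -12.0]
contact_force: [-0.0, 0.9, 0.6]
finger_gap: 0.183
gripper_force: 4.0
```

```bash
python3 -m handwheel '[[-1,0,-12,0],[-3,0,-25,0],[-7,0,-38,0],[-11,0,-49,0],[-11,0,-49,0],[-11,0,-49,0]]' 0 3
cat >> h.py <<'E'
def tool():
    from scipy.spatial.transform import Rotation as R
    s=bot.get_state(); M=R.from_euler("xyz",s["tcp_rot"],degrees=True).as_matrix(); return np.array(s["ee_pos"]),M
def gauge(P):
    """gauge points in tool-aligned coords: along = towards tip (-tool x), up; fitted line"""
    o,M=tool(); g=o+M[:,2]*.003; d=-M[:,0]; out={}
    for n,p in P.items():
        rs=imaging.masks_of("gauge_grip",p)
        if not rs: print(n,"none"); continue
        q=pts(p,rs[0]["pixels"])-g; a=q@d; u=q[:,2]; w=q@M[:,1]
        k=(a>.075)&(a<.16)&(abs(w)<.03)
        if k.sum()<8: print(n,"few",k.sum(),np.percentile(a,[1,99])); continue
        x=q[k]; c=np.median(x,0); x=x[np.linalg.norm(x-c,axis=1)<.06]
        A=np.c_[a[k],np.ones(k.sum())]
        fu=np.polyfit(a[k],u[k],1); r=abs(np.polyval(fu,a[k])-u[k])<.005
        fu=np.polyfit(a[k][r],u[k][r],1); fw=np.polyfit(a[k][r],w[k][r],1)
        print(n,round(rs[0]["confidence"],2),k.sum(),"tilt",np.degrees(np.arctan(-fu[0])).round(1),"u@.1",np.polyval(fu,.1).round(4),"yaw err",np.degrees(np.arctan(fw[0])).round(1),"w@.12",np.polyval(fw,.12).round(4),"max along",np.percentile(a,99.5).round(4))
E
python3 - <<'E'
from h import *
P=look(); gauge(P)
a=cv2.resize(P["scene"]["color"][90:230,230:390],(640,560),interpolation=2)
cv2.imwrite("pics/c3.png",a[:,:,::-1])
E
```

```text
t: 5.55
ee_pos: [0.5534, 0.2286, 0.0781]
tcp_rot: [180.0, 0.0, -12.0]
contact_force: [-0.5, 0.5, -2.0]
finger_gap: 0.183
gripper_force: 3.0
top few 0 [-0.30193326 -0.23138505]
scene 0.68 40 tilt 24.5 u@.1 -0.0519 yaw err -4.3 w@.12 0.0026 max along 0.1257
```

View pics/c3.png

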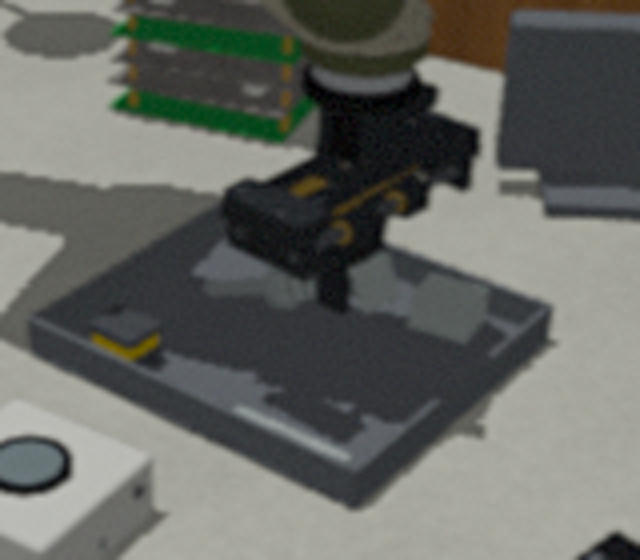

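Fingers hold the handle at crop (335,285), and the shank slopes down to the left; the fit gives a tilt of about 24.5°. I'll clamp harder, lift clear and carry it over.

```bash
python3 -m handwheel '[[0,0,0,0],[0,0,0,0],[0,0,0,0],[0,0,-50,0],[0,0,-100,0],[0,0,-150,0],[0,0,-150,0]]' 0 40; python3 -m handwheel '[[201,431,0,-0.344],[201,431,0,-0.344],[201,431,0,-0.344],[201,431,0,-0.344],[201,431,0,-0.344],[201,431,0,-0.344],[201,431,0,-0.344],[201,431,0,-0.344]]'
```

```text
t: 6.62
ee_pos: [0.5546, 0.2289, 0.2322]
tcp_rot: [-179.8, -0.4, -12.0]
contact_force: [0.5, -0.1, -2.0]
finger_gap: 0.175
gripper_force: 40.0
t: 7.62
ee_pos: [0.6602, -0.2375, 0.2259]
tcp_rot: [-179.9, 0.1, 7.6]
contact_force: [0.6, 0.3, -1.7]
finger_gap: 0.181
gripper_force: 40.0
```

```bash
python3 -m handwheel '[[0,0,0,0],[0,0,0,0],[0,0,0,0]]'
python3 - <<'E'
from h import *
P=look(); gauge(P)
for n in P: print(n,[ (round(r["confidence"],2),r["at"],r["pixels"].sum()) for r in imaging.masks_of("gauge_grip",P[n])])
a=cv2.resize(P["scene"]["color"][150:310,80:280],(700,560),interpolation=2)
cv2.imwrite("pics/c4.png",a[:,:,::-1])
E
```

```text
t: 8.0
ee_pos: [0.6606, -0.2334, 0.2281]
tcp_rot: [-180.0, 0.0, 7.8]
contact_force: [-0.5, -0.2, -1.3]
finger_gap: 0.176
gripper_force: 40.0
top few 0 [0.10058557 0.14684541]
scene 0.85 128 tilt 20.6 u@.1 -0.0508 yaw err -3.4 w@.12 0.0028 max along 0.1297
top [(0.3, [139.7, 267.4], np.int64(335))]
scene [(0.85, [253.3, 227.1], np.int64(525)), (0.16, [368.8, 247.2], np.int64(1181))]
```

View pics/c4.png

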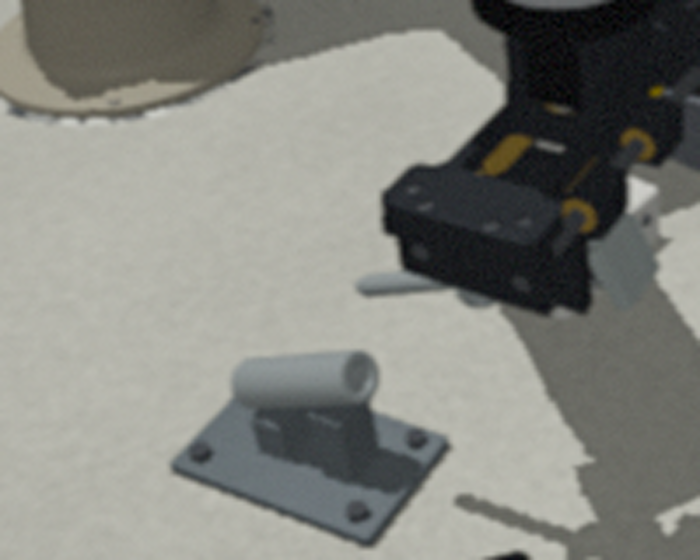

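Tip is at crop (365,285), pointing toward the robot and tilted down; the tube mouth is at (360,375). Next is a cylinder fit of the shank in the scene camera, compared with the tube in the same camera.

```bash
cat >> h.py <<'E'
from scipy.optimize import least_squares
def shank(p,amin=.07):
    o,M=tool(); g=o+M[:,2]*.003; d=-M[:,0]
    r=imaging.masks_of("gauge_grip",p)[0]; q=pts(p,r["pixels"])-g
    X=np.c_[q@d,q@M[:,1],q[:,2]]; k=(X[:,0]>amin)&(X[:,0]<.16)&(abs(X[:,1])<.03)&(X[:,2]<.0)&(X[:,2]>-.1); X=X[k]
    def line(v): 
        t,y=v[2],v[3]; return np.array([0,v[1],v[0]]),np.array([np.cos(t)*np.cos(y),np.cos(t)*np.sin(y),-np.sin(t)])
    def f(v):
        c,a=line(v); e=X-c; return np.linalg.norm(e-np.outer(e@a,a),axis=1)-.006
    for fix in(False,True):
        ff=(lambda v:f([v[0],v[1],v[2],0])) if fix else f
        v=least_squares(ff,[-.005,0,.42,0][:3 if fix else 4],loss="soft_l1",f_scale=.0015).x
        c,a=line(list(v)+[0]*(4-len(v))); t=(X-c)@a
        print("n",len(X),"u0,w0 mm",(v[:2]*1e3).round(1),"tilt",np.degrees(v[2]).round(1),"yaw",np.degrees(v[3]).round(1) if not fix else 0,"tip at",np.sort(t)[[-5,-1]].round(4),"res",np.median(abs(ff(v))).round(4),"tip in world",(g+np.c_[d,M[:,1],[0,0,1]]@(c+a*np.sort(t)[-3])).round(4))
def tubefit(p):
    r=imaging.masks_of("guide_tube",p)[0]; q=pts(p,cv2.erode(r["pixels"].astype(np.uint8),np.ones((3,3)))>0); q=q[q[:,2]>.05]
    def ax(y,t): return np.array([np.cos(y)*np.cos(t),np.sin(y)*np.cos(t),np.sin(t)])
    def f(v):
        a=ax(v[1],v[3]); e=q-[.475,v[0],v[2]]; return np.linalg.norm(e-np.outer(e@a,a),axis=1)-.015
    v=least_squares(f,[-.256,.1,.07,.43],loss="soft_l1",f_scale=.0015).x;a=ax(v[1],v[3]);o=np.array([.475,v[0],v[2]])
    print("tube yaw,tilt",np.degrees(v[[1,3]]).round(1),"axis@z.09",(o+a*(.09-o[2])/a[2]).round(4),"axis at x.519",(o+a*(.519-.475)/a[0]).round(4))
E
python3 - <<'E'
from h import *
p=imaging.read_camera("scene"); print(tool()[0]); shank(p); tubefit(p)
E
```

```text
[ 0.66058886 -0.23448616  0.22837665]
n 135 u0,w0 mm [-5.5 -0.2] tilt 25.3 yaw -0.3 tip at [0.1409 0.1464] res 0.0004 tip in world [ 0.5314 -0.2513  0.1583]
n 135 u0,w0 mm [-5.4 -0.6] tilt 25.4 yaw 0 tip at [0.1409 0.1464] res 0.0004 tip in world [ 0.5314 -0.2514  0.1582]
tube yaw,tilt [ 7.  24.6] axis@z.09 [ 0.521  -0.2541  0.09  ] axis at x.519 [ 0.519  -0.2544  0.0891]
```

```bash
python3 -m handwheel '[[7,1,30,0],[7,1,60,0],[7,1,60,0],[7,1,60,0],[7,1,60,0]]'
python3 - <<'E'
from h import *
p=imaging.read_camera("scene"); print(tool()[0]); shank(p)
a=cv2.resize(p["color"][200:300,110:250],(700,500),interpolation=2)
cv2.imwrite("pics/c5.png",a[:,:,::-1])
E
```

```text
t: 9.07
ee_pos: [0.6681, -0.235, 0.17]
tcp_rot: [179.9, -0.1, 7.7]
contact_force: [-0.5, -0.0, -0.8]
finger_gap: 0.176
gripper_force: 40.0
[ 0.66796989 -0.23499307  0.16972088]
n 76 u0,w0 mm [-9.3  4.4] tilt 23.8 yaw -2.4 tip at [0.14  0.145] res 0.0004 tip in world [ 0.5385 -0.2515  0.0996]
n 76 u0,w0 mm [-5.7 -0.3] tilt 25.3 yaw 0 tip at [0.1413 0.1465] res 0.0005 tip in world [ 0.5388 -0.2522  0.0991]
```

View pics/c5.png

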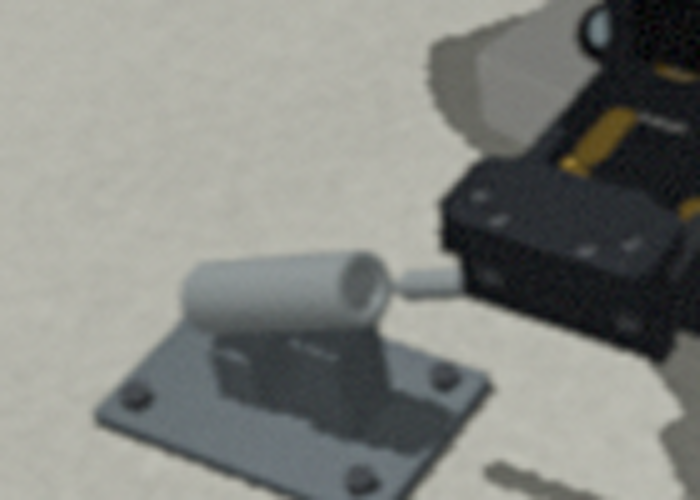

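The tip sits in line about 20 mm in front of the mouth, at crop (400,285) against the mouth at (365,285). Pushing in along the bore.

```bash
python3 -m handwheel '[[-9,0,4.7,0],[-18,0,9,0],[-27,0,13.2,0],[-36,0,17.4,0],[-36,0,17.4,0]]'; python3 -m handwheel '[[0,0,0,0]]'
```

```text
t: 9.8
ee_pos: [0.6317, -0.2398, 0.1512]
tcp_rot: [180.0, -0.0, 7.7]
contact_force: [0.3, -0.2, -0.6]
finger_gap: 0.173
gripper_force: 40.0
t: 9.93
ee_pos: [0.6324, -0.2397, 0.1514]
tcp_rot: [180.0, -0.0, 7.7]
contact_force: [0.1, 0.2, -1.4]
finger_gap: 0.178
gripper_force: 40.0
```

```bash
python3 -m handwheel '[[-9,0,4.2,0],[-18,0,8.4,0],[-27,0,12.6,0],[-36,0,16.8,0],[-45,0,21,0],[-45,0,21,0]]'
```

```text
t: 10.68
ee_pos: [0.5867, -0.2458, 0.1296]
tcp_rot: [-180.0, 0.0, 7.7]
contact_force: [-0.0, 0.1, -2.3]
finger_gap: 0.177
gripper_force: 40.0
```

```bash
python3 -m handwheel '[[-3,0,1.4,0],[-6,0,2.8,0],[-7,0,3.3,0],[-7,0,3.3,0]]'; python3 -m handwheel '[[-1,0,0.5,0],[-2,0,0.9,0],[-2,0,0.9,0]]'
```

```text
t: 11.18
ee_pos: [0.5804, -0.2466, 0.1266]
tcp_rot: [180.0, -0.0, 7.7]
contact_force: [-0.1, -0.5, -1.9]
finger_gap: 0.176
gripper_force: 40.0
t: 11.55
ee_pos: [0.5796, -0.2467, 0.1265]
tcp_rot: [179.9, -0.2, 7.7]
contact_force: [5.8, 1.8, 1.6]
finger_gap: 0.176
gripper_force: 40.0
```

```bash
python3 -m handwheel '[[-1,0,0.5,0],[-2,0,0.9,0],[-2,0,0.9,0],[-2,0,0.9,0]]'
python3 - <<'E'
from h import *
P=look(("scene",)); p=P["scene"]; tubefit(p)
a=cv2.resize(p["color"][200:300,110:250],(700,500),interpolation=2)
cv2.imwrite("pics/c6.png",a[:,:,::-1])
E
```

```text
t: 12.05
ee_pos: [0.5793, -0.2468, 0.1268]
tcp_rot: [179.8, -0.5, 7.7]
contact_force: [13.5, 4.9, 3.3]
finger_gap: 0.178
gripper_force: 40.0
tube yaw,tilt [ 6.4 26.2] axis@z.09 [ 0.516  -0.2554  0.09  ] axis at x.519 [ 0.519  -0.2551  0.0915]
```

View pics/c6.png

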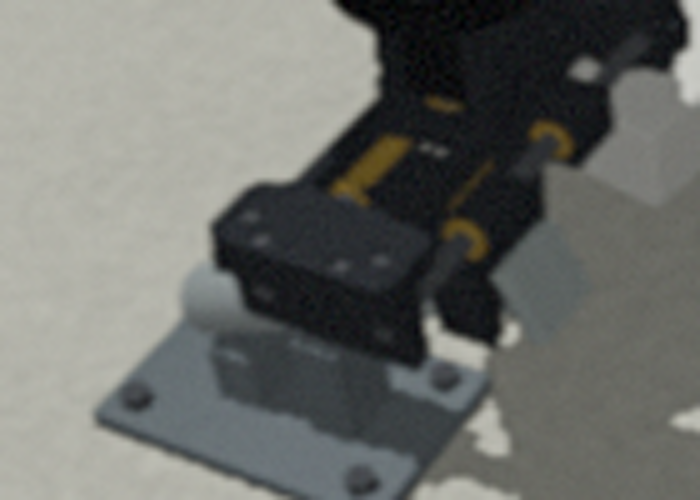

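Seated: 15 N along the axis with no further motion, within 1 mm of the predicted stop. Now drawing it out.

```bash
python3 -m handwheel '[[4,0,-1.9,0],[16,0,-7.5,0],[32,0,-14.9,0],[48,0,-22.4,0],[64,0,-29.8,0],[80,0,-37.3,0],[96,0,-44.8,0],[108,0,-50.4,0]]'; python3 -m handwheel '[[0,0,0,0],[0,0,-40,0],[0,0,-80,0],[0,0,-80,0],[0,0,-80,0]]'
python3 - <<'E'
from h import *
p=imaging.read_camera("scene"); print(tool()[0]); shank(p)
P=imaging.read_camera("top"); m=imaging.masks_of("reader_window",P)
for n,p in(("top",P),("scene",p)):
    r=imaging.masks_of("reader_window",p)[0]["pixels"]; q=pts(p,r); q=q[q[:,2]>.045]
    (c,s,a)=cv2.minAreaRect(q[:,:2].astype(np.float32)*1000); print(n,"box top",c,s,a,q[:,2].max())
    g=cv2.cvtColor(p["color"],cv2.COLOR_RGB2GRAY); k=cv2.convexHull(np.argwhere(r)[:,::-1].astype(np.int32))
    M=np.zeros_like(g); cv2.fillConvexPoly(M,k,255); M=cv2.erode(M,np.ones((7,7)))
    b=((g<90)&(M>0)).astype(np.uint8); N,l,st,ce=cv2.connectedComponentsWithStats(b)
    T=np.array(p["cam_to_world"])
    for i in range(1,N):
        if st[i,4]>60:
            u,v=st[i,0]+st[i,2]/2-.5,st[i,1]+st[i,3]/2-.5
            ray=T[:3,:3]@[(u-p["cx"])/p["fx"],(v-p["cy"])/p["fy"],1]; print("dark",st[i],(T[:3,3]+ray*(.05-T[2,3])/ray[2]).round(4))
a=np.hstack([cv2.resize(x,(400,400),interpolation=2) for x in(P["color"][220:320,255:355],p["color"][165:265,190:290])]); cv2.imwrite("pics/c7.png",a[:,:,::-1])
E
```

```text
t: 13.15
ee_pos: [0.6838, -0.2326, 0.175]
tcp_rot: [-180.0, 0.1, 7.7]
contact_force: [0.2, 1.3, -0.8]
finger_gap: 0.173
gripper_force: 40.0
t: 13.78
ee_pos: [0.6829, -0.2327, 0.2533]
tcp_rot: [-179.9, 0.1, 7.7]
contact_force: [0.1, -0.5, -0.3]
finger_gap: 0.177
gripper_force: 40.0
[ 0.68286694 -0.23259555  0.25290685]
n 172 u0,w0 mm [-5.7 -0.4] tilt 25.0 yaw 0.0 tip at [0.1403 0.1427] res 0.0004 tip in world [ 0.5563 -0.2494  0.1851]
n 172 u0,w0 mm [-5.8 -0.4] tilt 24.9 yaw 0 tip at [0.1403 0.1427] res 0.0004 tip in world [ 0.5563 -0.2494  0.1851]
top box top (472.550048828125, -27.33310317993164) (108.4798812866211, 107.87060546875) 87.31610107421875 0.5007701017808546
dark [290 247  27  27 309] [ 0.4735 -0.0272  0.05  ]
scene box top (675.4038696289062, -279.9432373046875) (12.01773452758789, 116.80905151367188) 48.67551040649414 0.29635330344690797
```

View pics/c7.png

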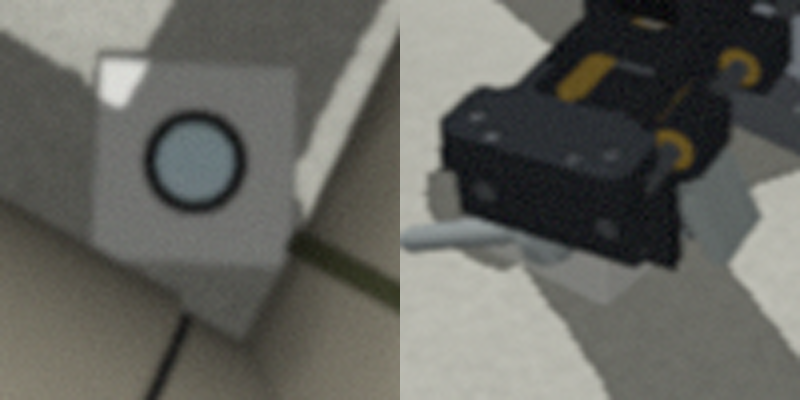

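Window is at (0.473, -0.027), centred at left crop (195,160). The gauge is out and still tilted 25°. I'll level it on free bench under a loose grip, then clamp again.

```bash
python3 -m handwheel '[[-14,-105,30,0],[-14,-105,60,0],[-14,-105,100,0],[-14,-105,140,0],[-14,-105,150,0],[-14,-105,150,0],[-14,-105,150,0]]'; python3 -m handwheel '[[0,0,10,0],[0,0,15,0],[0,0,15,0],[0,0,15,0]]' 0 3
```

```text
t: 14.95
ee_pos: [0.6563, -0.1308, 0.1071]
tcp_rot: [179.9, -0.2, 7.7]
contact_force: [0.0, -0.2, -1.3]
finger_gap: 0.176
gripper_force: 40.0
t: 15.45
ee_pos: [0.6556, -0.1305, 0.0903]
tcp_rot: [180.0, -0.0, 7.7]
contact_force: [0.8, -0.6, -1.4]
finger_gap: 0.183
gripper_force: 3.0
```

```bash
python3 -m handwheel '[[2,0,8,0],[4,0,16,0],[6,0,24,0],[8,0,32,0],[10,0,40,0],[10,0,46,0],[10,0,46,0]]'
python3 - <<'E'
from h import *
p=imaging.read_camera("scene"); print(tool()[0]); shank(p)
E
```

```text
t: 16.32
ee_pos: [0.6651, -0.1291, 0.0435]
tcp_rot: [-180.0, 0.1, 7.7]
contact_force: [0.7, -0.6, -1.6]
finger_gap: 0.186
gripper_force: 3.0
[ 0.66528363 -0.12912874  0.0439797 ]
n 133 u0,w0 mm [-7.   5.1] tilt 12.2 yaw -2.9 tip at [0.1459 0.1524] res 0.0011 tip in world [ 0.5209 -0.1465  0.0025]
n 133 u0,w0 mm [-4.6 -0.7] tilt 13.3 yaw 0 tip at [0.1463 0.1524] res 0.001 tip in world [ 0.5218 -0.1479  0.0022]
```

```bash
python3 -m handwheel '[[1,0,5,0],[1,0,10,0],[2,0,14,0],[2,0,17,0],[2,0,19,0],[2,0,19,0]]'
python3 - <<'E'
from h import *
p=imaging.read_camera("scene"); print(tool()[0]); shank(p)
E
```

```text
t: 17.18
ee_pos: [0.6676, -0.1288, 0.0254]
tcp_rot: [180.0, -0.0, 7.7]
contact_force: [0.3, 1.0, 2.0]
finger_gap: 0.182
gripper_force: 3.0
[ 0.66760703 -0.12884748  0.02541279]
n 143 u0,w0 mm [17.2 13.7] tilt 10.7 yaw -6.1 tip at [0.1423 0.1465] res 0.0015 tip in world [ 0.5274 -0.1464  0.0126]
n 143 u0,w0 mm [-7.9 -0. ] tilt -0.1 yaw 0 tip at [0.1405 0.1442] res 0.0007 tip in world [ 0.5265 -0.148   0.0148]
```

```bash
python3 -m handwheel '[[0,0,1,0],[0,0,1,0],[0,0,1,0]]' 0 3; python3 -m handwheel '[[0,0,0,0],[0,0,0,0],[0,0,0,0],[0,0,-25,0],[0,0,-60,0],[0,0,-95,0],[0,0,-95,0]]' 0 45;  python3 -m handwheel '[[-8,-32,0,0],[-16,-64,0,0],[-24,-96,0,0],[-33,-127,0,0],[-33,-127,0,0],[-33,-127,0,0],[-33,-127,0,0]]'
python3 - <<'E'
from h import *
P=look(); print(tool()[0]); shank(P["scene"])
p=P["scene"]; a=cv2.resize(p["color"][130:270,180:360],(720,560),interpolation=2); cv2.imwrite("pics/c8.png",a[:,:,::-1])
E
```

```text
t: 17.65
ee_pos: [0.6676, -0.1289, 0.0244]
tcp_rot: [180.0, -0.0, 7.7]
contact_force: [0.3, 1.0, 4.7]
finger_gap: 0.184
gripper_force: 3.0
t: 18.52
ee_pos: [0.668, -0.1293, 0.1209]
tcp_rot: [179.9, -0.2, 7.7]
contact_force: [0.2, -0.5, -2.1]
finger_gap: 0.176
gripper_force: 45.0
t: 19.4
ee_pos: [0.6177, -0.0084, 0.1185]
tcp_rot: [-180.0, 0.0, 7.7]
contact_force: [0.5, -0.3, -1.4]
finger_gap: 0.173
gripper_force: 45.0
[ 0.6177418  -0.00820452  0.11879465]Traceback (most recent call last):
  File "<stdin>", line 2, in <module>
  File "h.py", line 40, in shank
    print("n",len(X),"u0,w0 mm",(v[:2]*1e3).round(1),"tilt",np.degrees(v[2]).round(1),"yaw",np.degrees(v[3]).round(1) if not fix else 0,"tip at",np.sort(t)[[-5,-1]].round(4),"res",np.median(abs(ff(v))).round(4),"tip in world",(g+np.c_[d,M[:,1],[0,0,1]]@(c+a*np.sort(t)[-3])).round(4))
                                                                                                                                                 ~~~~~~~~~~^^^^^^^^^
IndexError: index -5 is out of bounds for axis 0 with size 0
```

Run:
```python
from h import *
P=look(); o,M=tool(); g=o+M[:,2]*.003; d=-M[:,0]
for n,p in P.items():
    print(n,[(round(r["confidence"],2),r["at"]) for r in imaging.masks_of("gauge_grip",p)])
    q=pts(p)-g; X=np.c_[q@d,q@M[:,1],q[:,2]]
    k=(X[:,0]>.072)&(X[:,0]<.17)&(abs(X[:,1])<.025)&(abs(X[:,2])<.04); X=X[k]; print(n,len(X))
    if len(X)>30:
        for lo in(.072,.1,.13):
            s=X[(X[:,0]>lo)&(X[:,0]<lo+.028)]; print(lo,len(s),np.percentile(s,[3,50,97],axis=0).round(4).tolist())
        def f(v):
            c=np.array([0,v[1],v[0]]);a=np.array([np.cos(v[2]),0,-np.sin(v[2])]);e=X-c;return np.linalg.norm(e-np.outer(e@a,a),axis=1)-.006
        v=least_squares(f,[-.006,0,0],loss="soft_l1",f_scale=.0015).x
        t=np.sort(X[:,0])[-3]; print("u0,w0",v[:2],"tilt",np.degrees(v[2]),"tip",g+d*t+M[:,1]*v[1]+[0,0,v[0]-t*np.tan(v[2])],t)
a=np.hstack([cv2.resize(P["scene"]["color"][130:270,180:320],(400,400),interpolation=2),cv2.resize(P["top"]["color"][200:300,220:320],(400,400),interpolation=2)]); cv2.imwrite("pics/c8.png",a[:,:,::-1])
```

```text
top []
top 0
scene [(0.57, [295.9, 196.5])]
scene 134
0.072 48 [[0.0759, -0.003, -0.0086], [0.0889, 0.0041, -0.0036], [0.0985, 0.0071, -0.0003]]
0.1 57 [[0.1008, -0.002, -0.0095], [0.1135, 0.0042, -0.0029], [0.1273, 0.007, -0.0004]]
0.13 26 [[0.1301, -0.0021, -0.0101], [0.1355, 0.0037, -0.0036], [0.1436, 0.0065, -0.0005]]
u0,w0 [-0.00698981 -0.00023638] tilt -0.14834961020485374 tip [ 0.47780538 -0.02647475  0.10944823] 0.14112606030882452
```

View pics/c8.png

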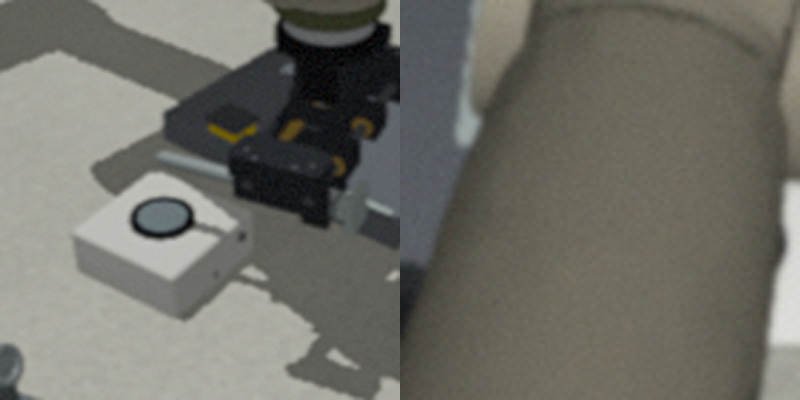

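The gauge is level (0.15°), with its tip at crop (160,155) directly above the window at (162,217). A 2 mm trim, settle, and hand in.

```bash
python3 -m handwheel '[[-2,0,-1,0],[-2,0,-1,0],[-2,0,-1,0],[-2,0,-1,0],[-2,0,-1,0],[-2,0,-1,0]]' && python3 -c "
from plant import bot
print(bot.sign_off())"
```

```text
t: 20.5
ee_pos: [0.6157, -0.0077, 0.1202]
tcp_rot: [180.0, -0.0, 7.7]
contact_force: [-1.2, 0.1, -2.3]
finger_gap: 0.179
gripper_force: 45.0
the job is handed in; nothing more can be done
None
```

The job is handed in at 20.5 s: I pushed the gauge into the guide tube until it stopped (15 N along the bore), drew it out, and levelled it by resting it on the open bench still in the gripper. It is now held level, about 6 cm above the middle of the reader window; no verdict came back.

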